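Dial open the repair bench lockbox

ROBOT

A 6-joint arm with a two-finger parallel gripper is mounted at the origin on the work surface. World frame = base frame: x ahead of the robot, y to its left, z up, the work surface at z = 0. Lengths are in m, angles in degrees, forces in N, time in s.
With the tool pointing down it reaches from about 0.35 to 0.95 m from the base axis. Payload 17.4 kg.
Tool frame: the origin (TCP) lies between the finger pads; the fingertips stand 17 mm ahead of it and the grasp point (between the pads) lies 2 mm behind it (r.tip_extent is the distance from the TCP to the fingertips, in m); x points along the fingers, y is the direction in which the jaws open and shut, and the axes are right-handed (so a half turn about x gives the same grasp; the last joint's range is limited). The gripper opens to 93 mm and grips with 3 to 60 N. Pads are 15 mm wide; open, the fingers measure 128 mm over their backs; the gripper's body (75 mm by 188 mm) begins 65 mm behind the grasp point.
Start: joints at [62.578, 6.646, 82.598, -0, 90.757, -2.166], TCP at [0.288, 0.61, 0.236] pointing down, gripper open.
Joint ranges: [-162.19, 162.19], [-47.58, 125.68], [4.15, 143.07], [-65.23, 245.23], [0.69, 171.88], [-170.13, 170.13]. Speed limits (degrees/s): [108.29, 108.29, 127.2, 180, 180, 180].

INTERFACE

Orientations are given as a 3x3 rotation matrix whose columns are the frame's x, y, z axes.
In Python, from cell import r gives the robot as it stands.
- The arm moves only by the tool step_arm, never from a script. Its argument "rows" is text: rows parted by semicolons, each of 7 numbers parted by spaces: the opening, from -1 (shut) to 1 (fully open), then the shift along the tool's x, y, z in m, then the turn, a rotation vector about the tool's x, y, z in degrees. A call has 1 to 8 rows; each row is the pose to reach, as a shift and turn from the pose measured when the call began, along the tool's axes at that moment; what a row does not reach only later rows make up. A row lasts 1/10 s, in which the tool goes at most 50 mm and 8.59 degrees, less where a joint would pass 70% of its speed; a pose out of reach is approached as far as the arm can. A call with a gripper value outside its range is refused whole. The fingers move at their own pace and stop on an object; "force" is the grip in N (left out, the last holds). Time passes only in rows, so rows that repeat a pose let the fingers close. It gives the time, the measured TCP pose, the force and the opening at its end, in the units of the state.
- r.observe(): the state, without advancing time (a new reading comes with each control period).
- r.get_image(name): name is "side" or "top"; returns the picture (480x640x3 uint8, red, green, blue); there is no depth.
- r.camera_info(name): a dict with "intrinsics" (3x3 intrinsics, pixels), "dist" ([k1, k2, p1, p2, k3] as OpenCV has them; the pictures are not rectified), "rvec" (rotation vector, rad) and "tvec" (3), from world to camera coordinates, as OpenCV has them. Camera axes: x right, y down, z forward; pixel columns grow to the right and rows downward; lengths in m; the calibration is good to about 2 mm. A picture is of the moment at which its call begins. camera_info takes no time and is no camera call.
- r.close_job(): hands the job in, once; it reports no verdict.
Trained networks look in the newest picture that a camera, given by its name, has taken for a name from the list of things; names that differ only in an ending like _2 or _b are one class to them, and where a whole thing is asked for, a point or a joint stands for the part that bears it (a point fixed in the world has none). Each returns a list of dicts, best first, with "p" (0 to 1); they miss things now and then, are a little off and sometimes report something else, mostly with a low value. They report only what shows in the picture. A call takes as long as a camera call.
- r.boxes_of(label, camera): "centre" ([column, row] in pixels, amid what is visible of it).
- r.tip_of(label, camera): "centre" ([column, row] in pixels: a listed point, or the origin of a listed thing).
The state is a dict: "time": time; "joints": joint angles; "qd": joint speeds; "joint_efforts": joint torques, N m; "tcp_pos": TCP position; "eef_rot": TCP orientation; "ft_force": force on the tool from outside, world axes, zero at the start; "ft_torque": the same for the moment, N m; "grip_width": finger opening in m.
Only numpy, scipy, OpenCV 4.12 (cv2) and the standard library are available. Lean on these libraries where they do the work, as an engineer would, in place of code of your own. Each camera call takes 0.05 s, during which the arm holds its last target. There are 200 camera calls.

TASK

Open the grey lockbox on the repair bench: with the dial's upright steel knob turn the dial clockwise (seen from above) until the red mark has passed the white pointer once and stands at the pointer for the second time, then turn back counter-clockwise until the blue mark has likewise passed the pointer once and stands at it for the second time, pausing for a moment on each mark. Then turn gently clockwise again until the lock catches and the dial will go no further, feeling for the catch and never forcing it. Finally slide the blue hatch fully open by its black grip, let go, and leave the other things on the bench where they are.

Things in the scene. Friction and masses are not known exactly. Their poses are not given: they have to be found in the camera images.
- lockbox: grey steel box fixed to the table, 210 mm along its x, 320 mm along its y, 105 mm high; origin under its centre, z up. On its top: the dial on the -y half, the blue hatch on the +y half, a small brass bolt between them, and a white pointer beside the dial on its +x side.
- dial_axis (a point): point on the dial's vertical axis at the height to grip the knob, 147 mm above the table; it lies 75 mm along -y from the box's centre. The black dial is a disc of 110 mm diameter whose top face is 124 mm above the table. Its axes are those of the lockbox.
- dial (a joint): dial angle in rad, growing CLOCKWISE seen from above, not wrapped. Red is at the pointer at 0 and every 2 pi, blue at -0.9 and every 2 pi. It starts between -2.4 and -0.6: clockwise, red comes first at 0, second at 6.28; back from there, blue comes first at 5.38, second at -0.9. A mark counts within 0.15 rad; overshooting by more spoils the combination. Stays where left.
- pointer (a point): white pointer on the box's top, 70 mm from the dial's axis along the lockbox's +x, 106 mm above the table. The dial has a red and a blue mark on its top and rim, among grey ticks. Turning it takes 2 to 8 N at the knob, unevenly, as it picks up hidden wheels.
- bolt_gap (a point): point on the box's top between the brass bolt's tip and the hatch. Once red and blue are dialled, the bolt drops in by itself as the dial reaches the catch, 1.5 to 3.3 rad clockwise of blue, different each time and hidden: the bolt moves 10 mm towards the dial, uncovering a green flag here, and the dial then meets a stop (springy, 2 to 3 N per mm at the knob).
- crank_knob (a point): centre of the grip of the dial's upright steel knob, a cylinder 17 mm thick, 40 mm high (124 to 164 mm above the table), 40 mm from the dial's axis; this point is at 147 mm. It spins freely on its own pin, so fingers that grip it need not turn with the dial. Seen from above the knob lies at the angle 2.69 - q, counted counter-clockwise from the lockbox's +x axis, where q is dial.
- works: the lock's hidden works inside the box (wheels and bolt; its origin is on the dial's axis at the table's height). They are harmed if the dial is pressed against its catch, or the hatch against the bolt, with more than 25 N.
- hatch (a joint): travel of the hatch in m: 0 shut, 0.075 fully open at its stop; it slides towards the lockbox's -x and needs about 3 to 5 N. While locked the bolt holds it within 3 mm.
- hatch_grip (a point): centre of the hatch's upright black grip, 14 mm thick along the lockbox's x, 55 mm long along y, standing 34 mm above the blue hatch plate (115 to 149 mm above the table); this point is 132 mm above the table. The plate is 100 mm along x by 110 mm along y.
- multimeter: yellow hand multimeter, 85 x 170 x 32 mm, lying on the table; origin under its centre. Bystander, loose
- screwdriver: screwdriver with a violet handle, 190 mm long, lying on the table along its x axis. Bystander, loose
- wrench: small steel wrench, 160 mm long, lying on the table along its x axis. Bystander, loose
- screw_jar: glass jar of 50 mm diameter and 70 mm height with a blue cap, standing on the table; origin under its centre. Bystander, loose
- solder_reel: white reel of 54 mm diameter and 34 mm height standing on its flange; origin under its centre. Bystander, loose
- adapter: white mains adapter block, 65 x 100 x 38 mm; origin under its centre. Bystander, loose

How it is judged (in metres and radians):
On the way, in this order (a step that is already met when the one before it is completed fails the run):
1. dial at rest with red at the pointer for the second time (joint 6.28 within 0.2) (value of joint dial between 6.083 and 6.483 rad and velocity of joint dial between -0.3 and 0.3 rad/s), for 0.1 s.
2. dial turned back, at rest with blue at the pointer for the second time (joint -0.9 within 0.2) (value of joint dial between -1.1 and -0.7 rad and velocity of joint dial between -0.3 and 0.3 rad/s), for 0.1 s.
3. dial turned clockwise into the catch (joint between 0.55 and 2.6) (value of joint dial between 0.55 and 2.6 rad), for 0.2 s.
At the end, for the whole second after the job is handed in: the hatch is at rest at least 68 mm open (75 mm is its stop) and the dial still stands in its catch, 1.45 to 3.5 rad clockwise of blue (all of step 3 and value of joint hatch above 0.068 m and velocity of joint hatch between -0.01 and 0.01 m/s); the robot touches nothing.
It fails at once if the lock's works loaded with more than 25 N (dial forced against the catch, hatch forced against the bolt) (contact force between works and anything else above 25 N).
It fails at once if a bystander pushed more than 30 mm (distance of any of multimeter, screwdriver, wrench, screw_jar, solder_reel, adapter from where it was at the start of the episode above 0.03 m).
It also fails if it takes over 72 s, if anything falls off the work surface, if the arm or the gripper's body presses on something with over 40 N, if the wrist force passes 120 N, or if a joint passes its speed limit or range.

## Working session

There is one attempt and no reset: what is moved stays moved. The work goes in short steps, Python scripts to look and compute and a tool call to move; the robot and the scene stay as the last step left them, time stands still between calls to the robot, and variables do not carry over. Pictures are saved under pics/ and viewed, about 8 in all and at most 12, crops included, and the job is handed in when it is done.

Besides the shell and the picture viewer there is one more tool, called after "Emit:" as a command line: name --argument value ..., lists and objects as JSON in quotes. step_arm: Moves the arm, as the interface text tells. Its arguments: {"type":"object","properties":{"rows":{"type":"string"},"force":{"type":"number"}},"required":["rows"]}

```bash
ls; mkdir -p pics; cat > h.py <<'E'
import numpy as np, cv2
from cell import r
def ray(cam,px):
    c=r.camera_info(cam);R=cv2.Rodrigues(np.array(c["rvec"],float))[0];t=np.array(c["tvec"],float).ravel()
    u=cv2.undistortPoints(np.array([[px]],float),np.array(c["intrinsics"],float),np.array(c["dist"],float))[0,0]
    return -R.T@t, R.T@np.array([u[0],u[1],1.])
def atz(cam,px,z):
    o,d=ray(cam,px); return o+d*(z-o[2])/d[2]
def proj(cam,P):
    c=r.camera_info(cam)
    return cv2.projectPoints(np.array(P,float).reshape(-1,3),np.array(c["rvec"],float),np.array(c["tvec"],float),np.array(c["intrinsics"],float),np.array(c["dist"],float))[0].reshape(-1,2)
def snap(cam,name):
    im=r.get_image(cam); cv2.imwrite(f"pics/{name}.png",im[:,:,::-1]); return im
E
python3 - <<'E'
from h import *
Z={"dial_axis":.147,"pointer":.106,"crank_knob":.147,"hatch_grip":.132,"lockbox":0,"bolt_gap":.105,"multimeter":0,"screw_jar":0,"solder_reel":0,"adapter":0,"screwdriver":0.01,"wrench":0}
for cam in("top","side"):
    snap(cam,cam+"0")
    print(cam,ray(cam,(320,240)))
    for k,z in Z.items():
        for q in r.tip_of(k,cam)[:2]: print(k,np.round(q["centre"],1),round(q["p"],2),np.round(atz(cam,q["centre"],z),4))
print(r.observe())
E
```

```text
pics
top (array([ 0.4327983 , -0.02435315,  1.1601651 ]), array([ 0.10128927,  0.02703442, -0.99450346]))
dial_axis [333.3 233.6] 0.9 [ 0.5517 -0.0274  0.147 ]
dial_axis [355.1 232. ] 0.62 [ 0.5566 -0.0781  0.147 ]
pointer [325.4 203. ] 0.83 [ 0.6313 -0.0066  0.106 ]
crank_knob [351.3 233.9] 0.47 [ 0.552  -0.0693  0.147 ]
hatch_grip [265.9 236.3] 0.69 [0.5434 0.1323 0.132 ]
lockbox [307.1 244.7] 0.74 [0.5376 0.0412 0.    ]
bolt_gap [296.3 244.3] 0.75 [0.5285 0.0615 0.105 ]
bolt_gap [171.1 249.5] 0.15 [0.5083 0.3709 0.105 ]
multimeter [170.1 249.2] 0.98 [0.5165 0.413  0.    ]
screw_jar [215.8 318.7] 0.9 [0.3347 0.2784 0.    ]
solder_reel [419.5 305.4] 0.85 [ 0.384  -0.2592  0.    ]
solder_reel [352.2 232.4] 0.31 [ 0.5733 -0.0782  0.    ]
adapter [210.8 191.4] 0.55 [0.6774 0.3088 0.    ]
screwdriver [451.1 199.9] 0.28 [ 0.666  -0.3412  0.01  ]
wrench [451.3 199.9] 0.59 [ 0.668  -0.3445  0.    ]
side (array([ 0.2092113 , -0.75670316,  0.90385882]), array([ 0.25702043,  0.67011919, -0.6964465 ]))
dial_axis [346.2 234. ] 0.58 [ 0.55   -0.0335  0.147 ]
pointer [371.9 234.5] 0.87 [ 0.6236 -
[... 724 characters left out ...]
01,  1.76369745e-03,
        9.07554737e+01, -2.16583732e+00]), 'qd': array([-0.04242312, -0.02826002, -0.02503018, -0.00187692,  0.11040797,
       -0.01481245]), 'joint_efforts': array([-6.59664620e-04, -7.21007967e+01, -6.22754073e+01,  7.80420145e-02,
        1.82580011e-02,  5.64622405e-05]), 'tcp_pos': array([0.2880034 , 0.61050075, 0.23565914]), 'eef_rot': array([[-1.22736374e-05,  4.26653999e-01,  9.04414930e-01],
       [ 4.31786384e-05,  9.04414929e-01, -4.26653998e-01],
       [-9.99999999e-01,  3.38148087e-05, -2.95227997e-05]]), 'ft_force': array([ 0.2547913 , -0.45027242, -0.56253015]), 'ft_torque': array([0.01573142, 0.03224858, 0.02289326]), 'grip_width': 0.09312774203560212}
```

View pics/top0.png

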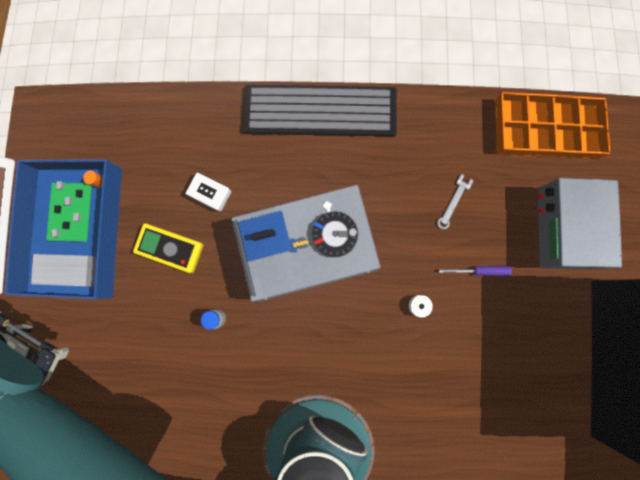

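View pics/side0.png

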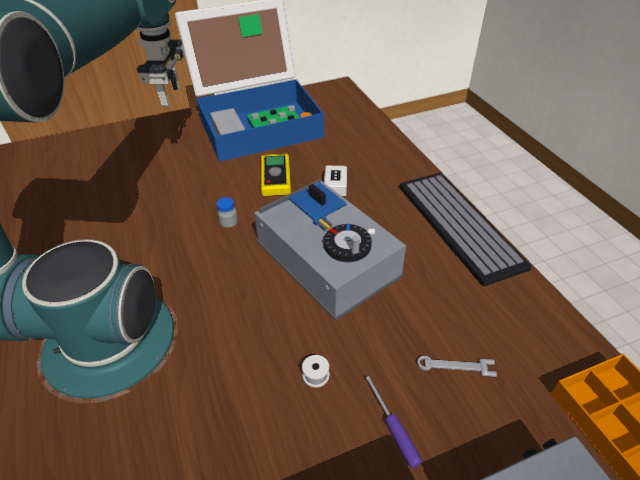

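The top view shows the box with its dial at about (332,234), white pointer (327,205), hatch grip (262,236) and bolt (300,244). The knob is near (350,233). Next I'll fit the box pose.

```bash
cat > fit.py <<'E'
from h import *
from scipy.optimize import least_squares
def loc(p):  # box x,y,yaw -> func
    c,s=np.cos(p[2]),np.sin(p[2]); return lambda a:[p[0]+c*a[0]-s*a[1],p[1]+s*a[0]+c*a[1],a[2]]
PT={"dial_axis":(0,-.075,.147),"pointer":(.07,-.075,.106),"lockbox":(0,0,0)}
def blob(im,m,lo,hi):
    x0,y0=lo;x1,y1=hi; ys,xs=np.nonzero(m[y0:y1,x0:x1]); return np.array([xs.mean()+x0,ys.mean()+y0]),len(xs)
E
python3 - <<'E'
from fit import *
t=cv2.imread("pics/top0.png");s=cv2.imread("pics/side0.png")
a=cv2.resize(t[175:310,225:390],None,fx=4.8,fy=4.4,interpolation=cv2.INTER_CUBIC)
obs={"top":{"dial_axis":(333.3,233.6),"pointer":(325.4,203),"lockbox":(307.1,244.7)},"side":{"dial_axis":(346.2,234),"pointer":(371.9,234.5),"lockbox":(326.4,260.4)}}
def res(p):
    f=loc(p);return np.concatenate([(proj(c,[f(PT[k])])[0]-v) for c in obs for k,v in obs[c].items()])
S=least_squares(res,[.54,.04,.22],loss="soft_l1");p=S.x;print(p,np.round(S.fun,1));f=loc(p)
C=[(x,y,.105) for x,y in((.105,.16),(.105,-.16),(-.105,-.16),(-.105,.16))]
ring=[(.055*np.cos(u),-.075+.055*np.sin(u),.124) for u in np.linspace(0,6.28,24)]
sc=[]
for c,im,(x0,y0) in(("top",t,(225,175)),("side",s,(240,165))):
    k=im[y0:y0+145,x0:x0+170]; k=cv2.resize(k,None,fx=4.6,fy=4.0,interpolation=cv2.INTER_CUBIC)
    for P in C+ring:
        u=(proj(c,[f(P)])[0]-[x0,y0]+.5)*[4.6,4.0]; cv2.circle(k,tuple(int(v) for v in u),2,(255,0,255),-1)
    cv2.imwrite(f"pics/f_{c}.png",k)
E
```

```text
[0.53471404 0.04215457 0.24806163] [ 1.4 -0.6  2.7  4.2 -0.4  1.1  0.7 -1.2 -2.2 -1.4  1.  -1.7]
```

View pics/f_top.png

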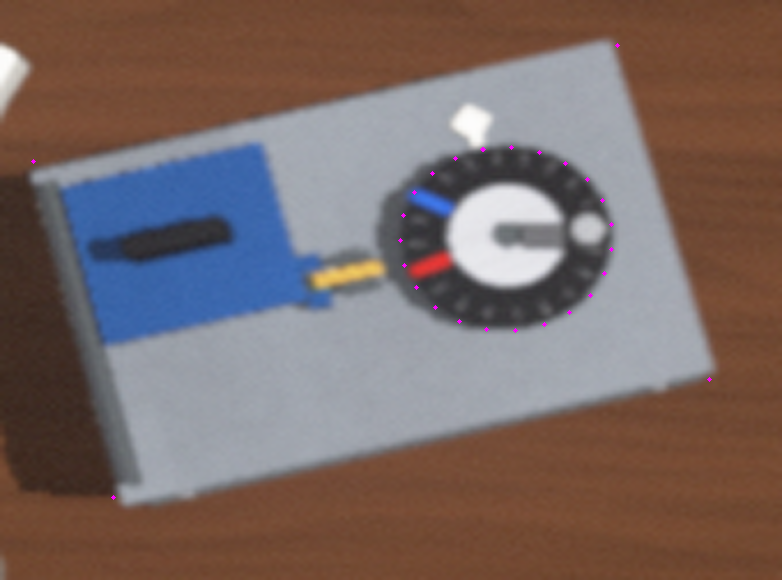

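View pics/f_side.png

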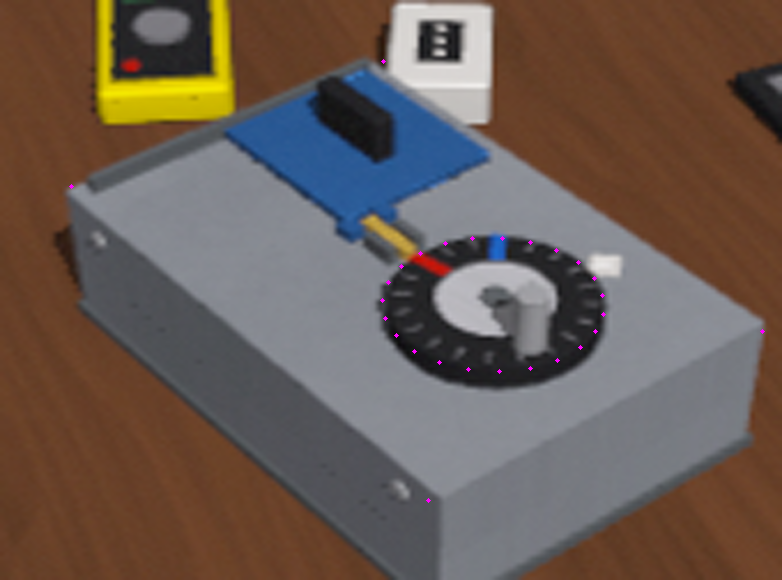

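The overlay fits to about 5 mm but the yaw is slightly too large. I'll refit with the visible corners, the dial disc and the knob.

```bash
cat > ref.py <<'E'
from fit import *
C=[(x,y,.105) for x,y in((.105,.16),(.105,-.16),(-.105,-.16),(-.105,.16))]
D=(0,-.075,.124)
O=[]
for c,o,v in(("top",(225,175),[(30,174),(613,39),(715,373),(120,502),(507,237)]),("side",(240,165),[(368,62),(763,322),(440,496),(69,193),(493,304)])):
    for P,u in zip(C+[D],v): O.append((c,P,np.array(u)/[4.6,4.0]-.5+o))
K=[("top",np.array((588,228))/[4.6,4]-.5+[225,175]),("side",np.array((532,292))/[4.6,4]-.5+[240,165])]
kz=(.164,.163)
def res(p):
    f=loc(p);return np.concatenate([proj(c,[f(P)])[0]-u for c,P,u in O])
S=least_squares(res,[.535,.042,.235],loss="soft_l1");p=S.x
if __name__=="__main__":
    print(p,np.rad2deg(p[2]));print(np.round(S.fun.reshape(-1,2),1).tolist())
    f=loc(p);d=np.array(f((0,-.075,.147)));print("axis",d,"grip",f((0,.075,.132)))
    for (c,u),z in zip(K,kz):
        w=atz(c,u,z);v=w-d;a=np.arctan2(v[1],v[0])-p[2];print(c,w,np.hypot(v[0],v[1]),"q",2.69-a, 2.69-a-2*np.pi)
    for c,u in(("top",(176,240)),("side",(357,118))):
        o=(225,175) if c=="top" else (240,165)
        print("grip",atz(c,np.array(u)/[4.6,4]-.5+o,.149 if c=="top" else .132))
E
python3 ref.py
```

```text
[0.53386759 0.04199816 0.27885359] 15.977133901684171
[[-0.1, -0.5], [-0.8, 0.5], [-0.4, -0.2], [0.4, 0.9], [-0.3, -0.2], [0.8, 0.2], [0.2, 0.8], [-0.1, 1.1], [-0.7, -0.1], [0.5, -0.7]]
axis [ 0.55451162 -0.03010471  0.147     ] grip [np.float64(0.5132235641357052), np.float64(0.11410103541371461), 0.132]
top [ 0.55554075 -0.07082592  0.164     ] 0.040734215046438906 q 4.5143826405497265 -1.7688026666298597
side [ 0.55619864 -0.06652629  0.163     ] 0.03646063062501874 q 4.4933636991900565 -1.7898216079895297
grip [0.54560527 0.13721213 0.149     ]
grip [0.54922238 0.1422244  0.132     ]
```

Emit:
step_arm --rows "0 0 -0.501 0.5325 48.7 0 0;0 0 -0.501 0.5325 48.7 0 0;0 0 -0.501 0.5325 48.7 0 0;0 0 -0.501 0.5325 48.7 0 0;0 0 -0.501 0.5325 48.7 0 0;0 0 -0.501 0.5325 48.7 0 0;0 0 -0.501 0.5325 48.7 0 0;0 0 -0.501 0.5325 48.7 0 0" --force 20

```text
time: 2.1
tcp_pos: [0.4348, 0.2364, 0.236]
eef_rot: [[0.001, 0.961, 0.276], [0.0, 0.276, -0.961], [-1.0, 0.001, -0.0]]
ft_force: [0.7, 1.0, -0.1]
grip_width: 0.0469
```

Emit:
step_arm --rows "0 0 0.0317 0.3278 0 0 0;0 0 0.0317 0.3278 0 0 0;0 0 0.0317 0.3278 0 0 0;0 0 0.0317 0.3278 0 0 0;0 0 0.0317 0.3278 0 0 0;0 0 0.0317 0.3278 0 0 0;0 0 0.0317 0.3278 0 0 0;0 0 0.0317 0.3278 0 0 0"

```text
time: 2.9
tcp_pos: [0.5565, -0.0731, 0.2354]
eef_rot: [[0.0, 0.962, 0.273], [-0.0, 0.273, -0.962], [-1.0, -0.0, 0.0]]
ft_force: [0.2, 0.7, 0.3]
grip_width: 0.0464
```

```bash
python3 - <<'E'
from h import *
s=snap("side","side1"); s=r.observe();print(s["tcp_pos"],s["ft_force"])
tip=s["tcp_pos"]+s["eef_rot"][:,0]*.017; u=proj("side",[tip])[0].astype(int);print(u)
im=cv2.imread("pics/side1.png")
k=im[150:300,270:470];k=cv2.resize(k,None,fx=4,fy=4,interpolation=cv2.INTER_CUBIC)
for P,c in((tip,(255,0,255)),((.556,-.070,.164),(0,255,0))):
    u=(proj("side",[P])[0]-[270,150]+.5)*4; cv2.circle(k,tuple(int(v) for v in u),3,c,-1)
cv2.imwrite("pics/s1.png",k)
E
```

```text
[ 0.55603812 -0.0713483   0.2355467 ] [-0.23488059  0.3713829  -0.04974407]
[356 219]
```

View pics/s1.png

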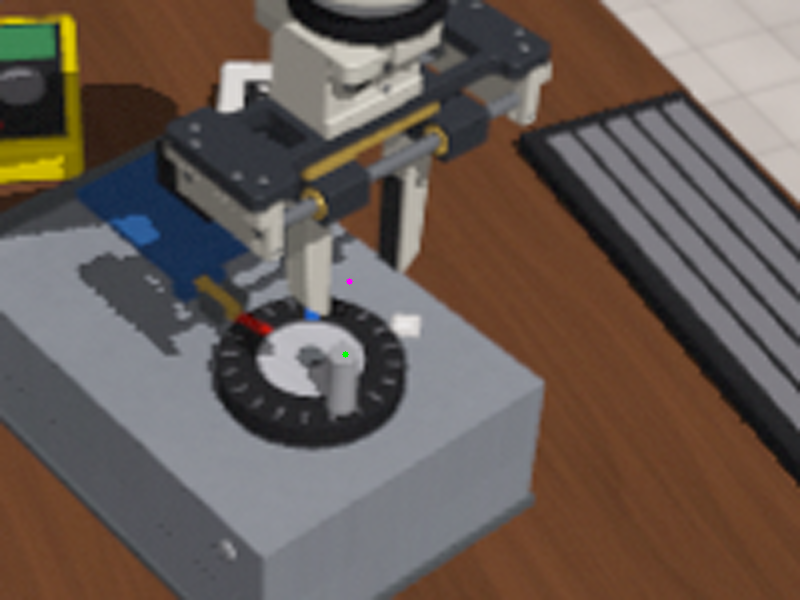

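The fingers straddle the knob (its top is at about (345,350) in the crop), matching the estimate within 2 mm. Next I'll descend and close.

Emit:
step_arm --rows "0 0.02 0 -0.002 0 0 0;0 0.045 0 -0.002 0 0 0;0 0.07 0 -0.002 0 0 0;0 0.0865 0 -0.002 0 0 0;0 0.0865 0 -0.002 0 0 0;-1 0.0865 0 -0.002 0 0 0;-1 0.0865 0 -0.002 0 0 0;-1 0.0865 0 -0.002 0 0 0" --force 20

```text
time: 3.75
tcp_pos: [0.5559, -0.0694, 0.1503]
eef_rot: [[0.002, 0.962, 0.274], [0.0, 0.274, -0.962], [-1.0, 0.002, 0.0]]
ft_force: [-0.4, 0.7, -0.0]
grip_width: 0.0274
```

Emit:
step_arm --rows "-1 0 0 0 0 0 0;-1 0 0 0 0 0 0"

```text
time: 3.95
tcp_pos: [0.5561, -0.0695, 0.151]
eef_rot: [[0.003, 0.962, 0.274], [-0.0, 0.274, -0.962], [-1.0, 0.002, 0.001]]
ft_force: [-1.1, 0.7, 4.2]
grip_width: 0.0158
```

```bash
cat > q.py <<'E'
from ref import *
A=np.array([0.55451,-0.0301]); YAW=p[2]
def gp(s): return s["tcp_pos"]-.002*s["eef_rot"][:,0]
def q_of(s,near):
    v=gp(s)[:2]-A; q=2.69-(np.arctan2(v[1],v[0])-YAW); return q+2*np.pi*round((near-q)/2/np.pi),np.hypot(*v)
def plan(s,q0,qs,A=A,rad=.04):
    R=s["eef_rot"];P=gp(s)
    for q in qs:
        a=2.69-q+YAW; w=np.array([A[0]+rad*np.cos(a),A[1]+rad*np.sin(a),P[2]])
        d=R.T@(w-P); print(f"{q:.2f}: {d[0]:.4f} {d[1]:.4f} {d[2]:.4f}")
E
python3 - <<'E'
from q import *
s=r.observe();print(s["tcp_pos"],s["ft_force"],s["grip_width"],q_of(s,-1.78))
q=q_of(s,-1.78)[0]
plan(s,q,[q+.15*i for i in range(1,9)])
E
```

```text
[ 0.55614522 -0.06948804  0.15102159] [-1.11742334  0.65930564  4.2147695 ] 0.015841459122081684 (np.float64(-1.7848972498373472), np.float64(0.03942164741913834))
-1.63: -0.0000 -0.0058 -0.0013
-1.48: -0.0000 -0.0112 -0.0039
-1.33: -0.0000 -0.0161 -0.0074
-1.18: -0.0001 -0.0205 -0.0115
-1.03: -0.0001 -0.0241 -0.0162
-0.88: -0.0001 -0.0271 -0.0215
-0.73: -0.0001 -0.0292 -0.0271
-0.58: -0.0001 -0.0304 -0.0330
```

Emit:
step_arm --rows "-1 0 -0.0058 -0.0013 0 0 0;-1 0 -0.0112 -0.0039 0 0 0;-1 0 -0.0161 -0.0074 0 0 0;-1 0 -0.0205 -0.0115 0 0 0;-1 0 -0.0241 -0.0162 0 0 0;-1 0 -0.0271 -0.0215 0 0 0;-1 0 -0.0292 -0.0271 0 0 0;-1 0 -0.0304 -0.033 0 0 0"

```text
time: 4.75
tcp_pos: [0.5182, -0.0456, 0.1511]
eef_rot: [[0.005, 0.962, 0.274], [0.001, 0.274, -0.962], [-1.0, 0.005, 0.001]]
ft_force: [10.5, 3.5, -4.1]
grip_width: 0.0161
```

```bash
python3 - <<'E'
from q import *
s=r.observe();print(s["tcp_pos"],s["ft_force"],s["grip_width"]);print(s["eef_rot"].round(4).tolist())
q,_=q_of(s,-.58);print(q,_)
plan(s,q,[-.6+.22*i for i in range(1,9)])
E
```

```text
[ 0.51818079 -0.0456194   0.15110962] [10.45515791  3.48072819 -4.05746495] 0.016131722049956658
[[0.005, 0.9617, 0.2739], [0.0006, 0.2739, -0.9617], [-1.0, 0.0049, 0.0008]]
-0.5763907941902975 0.039514828671068154
-0.38: -0.0000 -0.0007 -0.0078
-0.16: -0.0000 0.0009 -0.0164
0.06: 0.0000 0.0043 -0.0245
0.28: 0.0000 0.0094 -0.0317
0.50: 0.0000 0.0159 -0.0375
0.72: 0.0001 0.0236 -0.0418
0.94: 0.0001 0.0320 -0.0443
1.16: 0.0002 0.0408 -0.0449
```

Emit:
step_arm --rows "-1 0 -0.0007 -0.0078 0 0 0;-1 0 0.0009 -0.0164 0 0 0;-1 0 0.0043 -0.0245 0 0 0;-1 0 0.0094 -0.0317 0 0 0;-1 0 0.0159 -0.0375 0 0 0;-1 0 0.0236 -0.0418 0 0 0;-1 0 0.032 -0.0443 0 0 0;-1 0 0.0408 -0.0449 0 0 0"

```text
time: 5.55
tcp_pos: [0.5448, 0.0092, 0.1511]
eef_rot: [[0.003, 0.962, 0.274], [0.001, 0.274, -0.962], [-1.0, 0.004, -0.0]]
ft_force: [-6.2, -1.6, 1.6]
grip_width: 0.0159
```

```bash
python3 - <<'E'
from q import *
s=r.observe();print(s["tcp_pos"],s["ft_force"],s["grip_width"]);print(s["eef_rot"].round(4).tolist())
q,_=q_of(s,1.16);print(q,_)
plan(s,q,[1.16+.25*i for i in range(1,9)])
snap("top","top2")
im=cv2.imread("pics/top2.png")[180:290,270:390];cv2.imwrite("pics/t2.png",cv2.resize(im,None,fx=4,fy=4,interpolation=cv2.INTER_CUBIC))
E
```

```text
[0.5448096  0.00919067 0.15105446] [-6.18943419 -1.58731215  1.5588899 ] 0.01593807225827166
[[0.0035, 0.9617, 0.2741], [0.0011, 0.2741, -0.9617], [-1.0, 0.0037, -0.0001]]
1.1558293440898695 0.04047003984355298
1.41: 0.0000 0.0100 0.0021
1.66: 0.0001 0.0191 0.0061
1.91: 0.0001 0.0270 0.0123
2.16: 0.0001 0.0331 0.0202
2.41: 0.0001 0.0370 0.0293
2.66: 0.0001 0.0385 0.0392
2.91: 0.0001 0.0376 0.0491
3.16: 0.0001 0.0343 0.0585
```

Emit:
step_arm --rows "-1 0 0.01 0.0021 0 0 0;-1 0 0.0191 0.0061 0 0 0;-1 0 0.027 0.0123 0 0 0;-1 0 0.0331 0.0202 0 0 0;-1 0 0.037 0.0293 0 0 0;-1 0 0.0385 0.0392 0 0 0;-1 0 0.0376 0.0491 0 0 0;-1 0 0.0343 0.0585 0 0 0"

```text
time: 6.4
tcp_pos: [0.5946, -0.0373, 0.151]
eef_rot: [[0.003, 0.962, 0.274], [0.003, 0.274, -0.962], [-1.0, 0.004, -0.002]]
ft_force: [-8.6, 7.0, 2.6]
grip_width: 0.0163
```

```bash
python3 - <<'E'
from q import *
s=r.observe();print(s["tcp_pos"],s["ft_force"],s["grip_width"]);print(s["eef_rot"].round(4).tolist())
q,_=q_of(s,3.16);print(q,_)
plan(s,q,[3.16+.25*i for i in range(1,9)])
E
```

```text
[ 0.59463979 -0.03730751  0.15102932] [-8.55674933  7.00985802  2.59915131] 0.016270687183411264
[[0.003, 0.9616, 0.2745], [0.0025, 0.2744, -0.9616], [-1.0, 0.0036, -0.0016]]
3.1467129937169758 0.04076688839459319
3.41: -0.0000 -0.0065 0.0084
3.66: -0.0001 -0.0140 0.0150
3.91: -0.0001 -0.0228 0.0196
4.16: -0.0002 -0.0325 0.0218
4.41: -0.0002 -0.0425 0.0216
4.66: -0.0002 -0.0521 0.0189
4.91: -0.0002 -0.0608 0.0139
5.16: -0.0003 -0.0679 0.0070
```

Emit:
step_arm --rows "-1 0 -0.0065 0.0084 0 0 0;-1 0 -0.014 0.015 0 0 0;-1 0 -0.0228 0.0196 0 0 0;-1 0 -0.0325 0.0218 0 0 0;-1 0 -0.0425 0.0216 0 0 0;-1 0 -0.0521 0.0189 0 0 0;-1 0 -0.0608 0.0139 0 0 0;-1 0 -0.0679 0.007 0 0 0"

```text
time: 7.2
tcp_pos: [0.5317, -0.0625, 0.1511]
eef_rot: [[0.006, 0.962, 0.274], [0.003, 0.274, -0.962], [-1.0, 0.007, -0.002]]
ft_force: [13.4, 6.3, -4.0]
grip_width: 0.0163
```

```bash
python3 - <<'E'
from q import *
s=r.observe();print(s["tcp_pos"],s["ft_force"],s["grip_width"]);print(s["eef_rot"].round(4).tolist())
q,_=q_of(s,5.16);print(q,_)
plan(s,q,[5.36,5.56,5.76,5.96,6.12,6.22,6.28,6.283])
E
```

```text
[ 0.53174933 -0.06246853  0.15111163] [13.42323156  6.28597493 -4.00959419] 0.016336528571944658
[[0.0061, 0.9616, 0.2743], [0.0035, 0.2743, -0.9616], [-1.0, 0.0068, -0.0017]]
5.1526539828792775 0.03958250179240493
5.36: -0.0000 -0.0048 -0.0067
5.56: -0.0000 -0.0077 -0.0141
5.76: -0.0000 -0.0091 -0.0220
5.96: -0.0000 -0.0089 -0.0300
6.12: 0.0000 -0.0076 -0.0362
6.22: 0.0000 -0.0063 -0.0400
6.28: 0.0000 -0.0053 -0.0422
6.28: 0.0000 -0.0052 -0.0423
```

Emit:
step_arm --rows "-1 0 -0.0048 -0.0067 0 0 0;-1 0 -0.0077 -0.0141 0 0 0;-1 0 -0.0091 -0.022 0 0 0;-1 0 -0.0089 -0.03 0 0 0;-1 0 -0.0076 -0.0362 0 0 0;-1 0 -0.0063 -0.04 0 0 0;-1 0 -0.0054 -0.042 0 0 0;-1 0 -0.0054 -0.042 0 0 0"

```text
time: 8.0
tcp_pos: [0.5153, -0.0239, 0.1511]
eef_rot: [[0.007, 0.962, 0.274], [0.003, 0.274, -0.962], [-1.0, 0.008, -0.001]]
ft_force: [5.9, -1.4, -2.9]
grip_width: 0.0158
```

Emit:
step_arm --rows "-1 0 0 0 0 0 0;-1 0 0 0 0 0 0;-1 0 0 0 0 0 0"

```text
time: 8.3
tcp_pos: [0.5153, -0.0241, 0.1511]
eef_rot: [[0.008, 0.962, 0.274], [0.002, 0.274, -0.962], [-1.0, 0.008, -0.0]]
ft_force: [1.7, -2.3, -2.1]
grip_width: 0.0159
```

```bash
python3 - <<'E'
from q import *
s=r.observe();print(s["tcp_pos"],s["ft_force"],s["grip_width"]);print(s["eef_rot"].round(4).tolist())
q,_=q_of(s,6.28);print(q,_)
snap("top","top3");snap("side","side3")
a=cv2.imread("pics/top3.png")[175:295,275:395];b=cv2.imread("pics/side3.png")[175:295,290:410]
cv2.imwrite("pics/c3.png",cv2.resize(np.hstack([a,b]),None,fx=3.3,fy=3.3,interpolation=cv2.INTER_CUBIC))
plan(s,q,[6.18-.23*i for i in range(0,8)])
E
```

```text
[ 0.51534319 -0.02409922  0.15108024] [ 1.6831248  -2.27833991 -2.11327164] 0.01594461279972888
[[0.0076, 0.9616, 0.2742], [0.0024, 0.2742, -0.9617], [-1.0, 0.008, -0.0002]]
6.262296013274646 0.03963815662675575
6.18: -0.0000 -0.0016 0.0029
5.95: -0.0000 -0.0037 0.0118
5.72: -0.0000 -0.0037 0.0210
5.49: -0.0000 -0.0016 0.0300
5.26: 0.0000 0.0024 0.0382
5.03: 0.0001 0.0082 0.0453
4.80: 0.0001 0.0155 0.0509
4.57: 0.0002 0.0239 0.0546
```

View pics/c3.png

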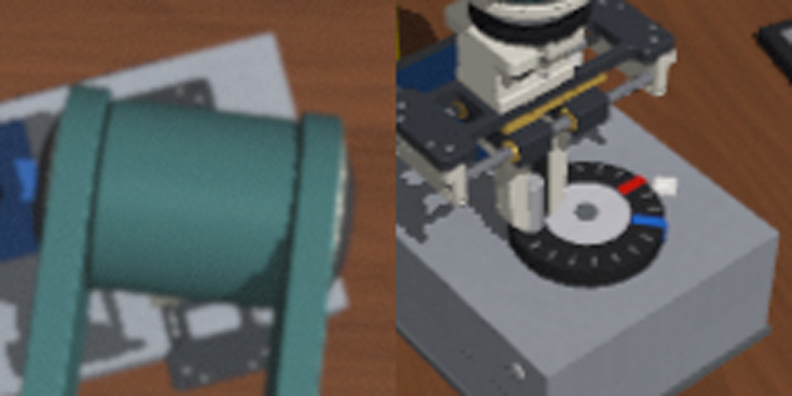

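Red stands at the pointer: red is at about (633,186) and the white pointer at (665,186) in the side half of the crop. I'll check that numerically.

```bash
python3 - <<'E'
from q import *
im=cv2.imread("pics/side3.png");hsv=cv2.cvtColor(im,cv2.COLOR_BGR2HSV)
for n,m in(("red",((hsv[...,0]<8)|(hsv[...,0]>172))&(hsv[...,1]>170)&(hsv[...,2]>90)),("blue",(hsv[...,0]>100)&(hsv[...,0]<125)&(hsv[...,1]>150)&(hsv[...,2]>140))):
    u,k=blob(im,m[:,:],(330,200),(380,260));w=atz("side",u,.124);v=w[:2]-A;print(n,u,k,np.hypot(*v),"cw past pointer",p[2]-np.arctan2(v[1],v[0]))
E
```

```text
red [360.77272727 230.72727273] 22 0.044364835247754884 cw past pointer -0.07726656226473838
blue [366.41666667 241.58333333] 24 0.04395503021688423 cw past pointer 0.8101946487461725
```

Emit:
step_arm --rows "-1 0 0.0004 -0.0008 0 0 0;-1 0 0.0008 -0.0016 0 0 0;-1 0 0.0008 -0.0016 0 0 0;-1 0 0.0008 -0.0016 0 0 0;-1 0 0.0008 -0.0016 0 0 0;-1 0 0.0008 -0.0016 0 0 0"

```text
time: 9.0
tcp_pos: [0.5157, -0.0223, 0.1511]
eef_rot: [[0.007, 0.962, 0.274], [0.002, 0.274, -0.962], [-1.0, 0.008, -0.0]]
ft_force: [0.6, -4.4, -1.2]
grip_width: 0.0161
```

```bash
python3 - <<'E'
from q import *
s=r.observe();print(s["tcp_pos"],s["ft_force"],s["grip_width"])
q,_=q_of(s,6.28);print(q,_)
plan(s,q,[6.2-.24*i for i in range(0,8)])
E
```

```text
[ 0.51566051 -0.02234853  0.15111037] [ 0.58929999 -4.42230605 -1.24584165] 0.016106267101741633
6.307196943542291 0.039628983277793975
6.20: -0.0000 -0.0021 0.0037
5.96: -0.0000 -0.0044 0.0130
5.72: -0.0000 -0.0045 0.0226
5.48: -0.0000 -0.0023 0.0319
5.24: 0.0000 0.0021 0.0405
5.00: 0.0001 0.0083 0.0477
4.76: 0.0001 0.0161 0.0532
4.52: 0.0002 0.0250 0.0568
```

Emit:
step_arm --rows "-1 0 -0.0021 0.0037 0 0 0;-1 0 -0.0044 0.013 0 0 0;-1 0 -0.0045 0.0226 0 0 0;-1 0 -0.0023 0.0319 0 0 0;-1 0 0.0021 0.0405 0 0 0;-1 0 0.0083 0.0477 0 0 0;-1 0 0.0161 0.0532 0 0 0;-1 0 0.025 0.0568 0 0 0"

```text
time: 9.8
tcp_pos: [0.5553, -0.0698, 0.1511]
eef_rot: [[0.006, 0.962, 0.274], [0.004, 0.274, -0.962], [-1.0, 0.007, -0.002]]
ft_force: [-4.4, 6.7, 0.2]
grip_width: 0.0164
```

```bash
python3 - <<'E'
from q import *
s=r.observe();print(s["tcp_pos"],s["ft_force"],s["grip_width"])
q,_=q_of(s,4.52);print(q,_)
plan(s,q,[4.52-.25*i for i in range(1,9)])
E
```

```text
[ 0.55530294 -0.06979767  0.15111217] [-4.42548633  6.74990785  0.21591536] 0.0163675826235421
4.520008373626958 0.03971293637051544
4.27: 0.0001 0.0098 0.0016
4.02: 0.0001 0.0197 0.0004
3.77: 0.0002 0.0290 -0.0031
3.52: 0.0003 0.0372 -0.0089
3.27: 0.0003 0.0436 -0.0165
3.02: 0.0004 0.0480 -0.0255
2.77: 0.0004 0.0500 -0.0352
2.52: 0.0004 0.0496 -0.0452
```

Emit:
step_arm --rows "-1 0 0.0098 0.0016 0 0 0;-1 0 0.0197 0.0004 0 0 0;-1 0 0.029 -0.0031 0 0 0;-1 0 0.0372 -0.0089 0 0 0;-1 0 0.0436 -0.0165 0 0 0;-1 0 0.048 -0.0255 0 0 0;-1 0 0.05 -0.0352 0 0 0;-1 0 0.0496 -0.0452 0 0 0"

```text
time: 10.6
tcp_pos: [0.5909, -0.0117, 0.1512]
eef_rot: [[0.007, 0.962, 0.275], [0.004, 0.275, -0.962], [-1.0, 0.008, -0.002]]
ft_force: [1.7, -4.9, -7.2]
grip_width: 0.0159
```

```bash
python3 - <<'E'
from q import *
s=r.observe();print(s["tcp_pos"],s["ft_force"],s["grip_width"])
q,_=q_of(s,2.52);print(q,_)
plan(s,q,[2.52-.25*i for i in range(1,9)])
E
```

```text
[ 0.59091321 -0.01173878  0.15116913] [ 1.70600392 -4.88455823 -7.1723261 ] 0.01591710800731934
2.5017125024305282 0.040755208742125466
2.27: -0.0000 -0.0035 -0.0087
2.02: -0.0000 -0.0087 -0.0172
1.77: -0.0001 -0.0158 -0.0242
1.52: -0.0001 -0.0245 -0.0292
1.27: -0.0002 -0.0340 -0.0319
1.02: -0.0003 -0.0440 -0.0321
0.77: -0.0004 -0.0537 -0.0299
0.52: -0.0005 -0.0626 -0.0254
```

Emit:
step_arm --rows "-1 0 -0.0035 -0.0087 0 0 0;-1 0 -0.0087 -0.0172 0 0 0;-1 0 -0.0158 -0.0242 0 0 0;-1 0 -0.0245 -0.0292 0 0 0;-1 0 -0.034 -0.0319 0 0 0;-1 0 -0.044 -0.0321 0 0 0;-1 0 -0.0537 -0.0299 0 0 0;-1 0 -0.0626 -0.0254 0 0 0"

```text
time: 11.4
tcp_pos: [0.5236, -0.0042, 0.1511]
eef_rot: [[0.01, 0.961, 0.275], [0.004, 0.275, -0.961], [-1.0, 0.011, -0.001]]
ft_force: [12.0, -5.1, -6.5]
grip_width: 0.016
```

```bash
python3 - <<'E'
from q import *
s=r.observe();print(s["tcp_pos"],s["ft_force"],s["grip_width"])
q,_=q_of(s,.52);print(q,_)
plan(s,q,[.3,.08,-.14,-.36,-.56,-.74,-.84,-.84])
E
```

```text
[ 0.52359232 -0.00424042  0.15112612] [11.97083993 -5.11654256 -6.50622077] 0.015974324754211226
0.5233476363207816 0.04031674728449283
0.30: -0.0001 -0.0066 0.0061
0.08: -0.0001 -0.0118 0.0131
-0.14: -0.0002 -0.0154 0.0211
-0.36: -0.0002 -0.0172 0.0297
-0.56: -0.0002 -0.0171 0.0377
-0.74: -0.0002 -0.0157 0.0448
-0.84: -0.0002 -0.0144 0.0485
-0.84: -0.0002 -0.0144 0.0485
```

Emit:
step_arm --rows "-1 0 -0.0066 0.0061 0 0 0;-1 0 -0.0118 0.0131 0 0 0;-1 0 -0.0154 0.0211 0 0 0;-1 0 -0.0172 0.0297 0 0 0;-1 0 -0.0171 0.0377 0 0 0;-1 0 -0.0157 0.0448 0 0 0;-1 0 -0.0144 0.0485 0 0 0;-1 0 -0.0144 0.0485 0 0 0"

```text
time: 12.2
tcp_pos: [0.5231, -0.0541, 0.1511]
eef_rot: [[0.011, 0.961, 0.275], [0.006, 0.275, -0.961], [-1.0, 0.012, -0.002]]
ft_force: [6.7, 4.9, -5.8]
grip_width: 0.0158
```

Emit:
step_arm --rows "-1 0 0 0 0 0 0;-1 0 0 0 0 0 0"

```text
time: 12.4
tcp_pos: [0.5228, -0.0535, 0.1511]
eef_rot: [[0.011, 0.961, 0.275], [0.006, 0.275, -0.961], [-1.0, 0.013, -0.003]]
ft_force: [3.5, 2.5, -6.3]
grip_width: 0.0159
```

```bash
python3 - <<'E'
from q import *
s=r.observe();print(s["tcp_pos"],s["ft_force"],s["grip_width"])
q,_=q_of(s,-.84);print(q,_)
im=snap("side","side4")[:,:,::-1];hsv=cv2.cvtColor(np.ascontiguousarray(im),cv2.COLOR_BGR2HSV)
for n,m in(("red",((hsv[...,0]<8)|(hsv[...,0]>172))&(hsv[...,1]>170)&(hsv[...,2]>90)),("blue",(hsv[...,0]>100)&(hsv[...,0]<125)&(hsv[...,1]>150)&(hsv[...,2]>140))):
    u,k=blob(im,m[:,:],(330,200),(380,260));w=atz("side",u,.124);v=w[:2]-A;print(n,u,k,np.hypot(*v),"cw past pointer",p[2]-np.arctan2(v[1],v[0]))
plan(s,q,[-.88,-.9])
E
```

```text
[ 0.52283318 -0.05350706  0.15114868] [ 3.51928604  2.48643601 -6.3220499 ] 0.01590598066591107
-0.8090262518010558 0.039412276352556015
red [nan nan] 0 nan cw past pointer nan
blue [362.5 232. ] 22 0.04455011832183119 cw past pointer 0.05277280338239393
-0.88: -0.0000 0.0005 0.0028
-0.90: 0.0000 0.0009 0.0036fit.py:7: RuntimeWarning: Mean of empty slice.
  x0,y0=lo;x1,y1=hi; ys,xs=np.nonzero(m[y0:y1,x0:x1]); return np.array([xs.mean()+x0,ys.mean()+y0]),len(xs)
  ret = ret.dtype.type(ret / rcount)
```

Emit:
step_arm --rows "-1 0 0.0002 0.0013 0 0 0;-1 0 0.0005 0.0027 0 0 0;-1 0 0.0005 0.0027 0 0 0;-1 0 0.0005 0.0027 0 0 0;-1 0 0.0005 0.0027 0 0 0;-1 0 0.0005 0.0027 0 0 0"

```text
time: 13.05
tcp_pos: [0.5241, -0.0553, 0.1512]
eef_rot: [[0.012, 0.961, 0.276], [0.007, 0.276, -0.961], [-1.0, 0.013, -0.004]]
ft_force: [4.6, 6.3, -6.1]
grip_width: 0.016
```

```bash
cat > st.py <<'E'
from q import *
def st(near,qs,pic=None):
    s=r.observe();q,rad=q_of(s,near);f=s["ft_force"]
    a=2.69-q+YAW;tan=np.array([np.sin(a),-np.cos(a)])  # clockwise tangent
    rd=np.array([np.cos(a),np.sin(a)])
    print("t",s["time"],"q",round(q,3),"rad",round(rad,4),"F tan(cw)",round(f[:2]@tan,1),"rad",round(f[:2]@rd,1),"f",f.round(1),"w",round(s["grip_width"],4))
    if pic:
        im=snap("side",pic)[:,:,::-1];hsv=cv2.cvtColor(np.ascontiguousarray(im),cv2.COLOR_BGR2HSV)
        g=(hsv[...,0]>40)&(hsv[...,0]<85)&(hsv[...,1]>110)&(hsv[...,2]>70)
        print("green",g[195:245,290:350].sum())
        for n,m in(("red",((hsv[...,0]<8)|(hsv[...,0]>172))&(hsv[...,1]>170)&(hsv[...,2]>90)),("blue",(hsv[...,0]>100)&(hsv[...,0]<125)&(hsv[...,1]>150)&(hsv[...,2]>140))):
            if m[215:265,332:385].sum()>5:
                u,k=blob(im,m,(332,215),(385,265));v=atz("side",u,.124)[:2]-A;print(n,k,round(np.hypot(*v),4),"cw past pointer",round(p[2]-np.arctan2(v[1],v[0]),3))
    plan(s,q,qs)
E
python3 -c "
from st import *
st(-.9,[-.9+.16*i for i in range(1,9)],'side5')"
```

```text
t 13.05 q -0.864 rad 0.0395 F tan(cw) 1.9 rad -7.6 f [ 4.6  6.3 -6.1] w 0.016
green 0
blue 20 0.0457 cw past pointer -0.003
-0.74: -0.0000 -0.0021 -0.0045
-0.58: -0.0000 -0.0035 -0.0107
-0.42: 0.0000 -0.0038 -0.0171
-0.26: 0.0001 -0.0031 -0.0235
-0.10: 0.0001 -0.0013 -0.0296
0.06: 0.0002 0.0013 -0.0354
0.22: 0.0002 0.0049 -0.0407
0.38: 0.0003 0.0093 -0.0454
```

Emit:
step_arm --rows "-1 0 -0.0021 -0.0045 0 0 0;-1 0 -0.0035 -0.0107 0 0 0;-1 0 -0.0038 -0.0171 0 0 0;-1 0 -0.0031 -0.0235 0 0 0;-1 0 -0.0013 -0.0296 0 0 0;-1 0 0.0013 -0.0354 0 0 0;-1 0 0.0049 -0.0407 0 0 0;-1 0 0.0093 -0.0454 0 0 0"

```text
time: 13.9
tcp_pos: [0.5202, -0.0095, 0.1512]
eef_rot: [[0.011, 0.961, 0.275], [0.006, 0.275, -0.961], [-1.0, 0.012, -0.003]]
ft_force: [3.9, -5.9, -8.2]
grip_width: 0.0158
```

```bash
python3 -c "
from st import *
st(.38,[.38+.02*i for i in range(1,9)],'side6')"
```

```text
t 13.9 q 0.368 rad 0.04 F tan(cw) -3.1 rad -6.4 f [ 3.9 -5.9 -8.2] w 0.0158
green 0
red 23 0.0441 cw past pointer 0.286
blue 28 0.0448 cw past pointer 1.203
0.40: 0.0000 0.0010 -0.0008
0.42: 0.0000 0.0016 -0.0014
0.44: 0.0000 0.0022 -0.0019
0.46: 0.0000 0.0028 -0.0024
0.48: 0.0001 0.0035 -0.0028
0.50: 0.0001 0.0041 -0.0033
0.52: 0.0001 0.0048 -0.0038
0.54: 0.0001 0.0054 -0.0042
```

Emit:
step_arm --rows "-1 0 0.001 -0.0008 0 0 0;-1 0 0.0016 -0.0014 0 0 0;-1 0 0.0022 -0.0019 0 0 0;-1 0 0.0028 -0.0024 0 0 0;-1 0 0.0035 -0.0028 0 0 0;-1 0 0.0041 -0.0033 0 0 0;-1 0 0.0048 -0.0038 0 0 0;-1 0 0.0054 -0.0042 0 0 0"

```text
time: 14.75
tcp_pos: [0.5244, -0.0036, 0.1511]
eef_rot: [[0.011, 0.961, 0.275], [0.006, 0.275, -0.961], [-1.0, 0.012, -0.003]]
ft_force: [-0.4, -5.1, -5.4]
grip_width: 0.0156
```

```bash
python3 -c "
from st import *
st(.54,[.54+.02*i for i in range(1,9)],'side7')"
```

```text
t 14.75 q 0.549 rad 0.0401 F tan(cw) -4.1 rad -3.1 f [-0.4 -5.1 -5.4] w 0.0156
green 0
red 29 0.0436 cw past pointer 0.466
blue 28 0.0452 cw past pointer 1.395
0.56: 0.0000 0.0004 -0.0002
0.58: 0.0000 0.0011 -0.0006
0.60: 0.0000 0.0018 -0.0010
0.62: 0.0000 0.0025 -0.0014
0.64: 0.0000 0.0032 -0.0017
0.66: 0.0001 0.0039 -0.0021
0.68: 0.0001 0.0046 -0.0024
0.70: 0.0001 0.0054 -0.0028
```

Emit:
step_arm --rows "-1 0 0.0004 -0.0002 0 0 0;-1 0 0.0011 -0.0006 0 0 0;-1 0 0.0018 -0.001 0 0 0;-1 0 0.0025 -0.0014 0 0 0;-1 0 0.0032 -0.0017 0 0 0;-1 0 0.0039 -0.0021 0 0 0;-1 0 0.0046 -0.0024 0 0 0;-1 0 0.0054 -0.0028 0 0 0"

```text
time: 15.6
tcp_pos: [0.5289, 0.0008, 0.1512]
eef_rot: [[0.011, 0.961, 0.275], [0.006, 0.275, -0.961], [-1.0, 0.012, -0.003]]
ft_force: [-2.0, -3.7, -5.2]
grip_width: 0.0158
```

```bash
python3 -c "
from st import *
st(.7,[.7+.02*i for i in range(1,9)],'side8')"
```

```text
t 15.6 q 0.705 rad 0.0401 F tan(cw) -3.9 rad -1.5 f [-2.  -3.7 -5.2] w 0.0158
green 0
red 27 0.0432 cw past pointer 0.622
blue 33 0.0459 cw past pointer 1.568
0.72: 0.0000 0.0006 -0.0001
0.74: 0.0000 0.0013 -0.0004
0.76: 0.0000 0.0021 -0.0007
0.78: 0.0000 0.0028 -0.0010
0.80: 0.0000 0.0036 -0.0013
0.82: 0.0001 0.0044 -0.0015
0.84: 0.0001 0.0051 -0.0017
0.86: 0.0001 0.0059 -0.0019
```

Emit:
step_arm --rows "-1 0 0.0006 -0.0001 0 0 0;-1 0 0.0013 -0.0004 0 0 0;-1 0 0.0021 -0.0007 0 0 0;-1 0 0.0028 -0.001 0 0 0;-1 0 0.0036 -0.0013 0 0 0;-1 0 0.0044 -0.0015 0 0 0;-1 0 0.0051 -0.0017 0 0 0;-1 0 0.0059 -0.0019 0 0 0"

```text
time: 16.45
tcp_pos: [0.5341, 0.0044, 0.1511]
eef_rot: [[0.01, 0.961, 0.275], [0.006, 0.275, -0.961], [-1.0, 0.012, -0.003]]
ft_force: [-5.5, 0.7, -5.4]
grip_width: 0.0155
```

```bash
python3 -c "
from st import *
st(.86,[.86+.02*i for i in range(1,9)],'side9')"
```

```text
t 16.45 q 0.863 rad 0.0401 F tan(cw) -4.3 rad 3.4 f [-5.5  0.7 -5.4] w 0.0155
green 0
red 29 0.0437 cw past pointer 0.783
blue 38 0.0476 cw past pointer 1.732
0.88: 0.0000 0.0007 -0.0000
0.90: 0.0000 0.0015 -0.0002
0.92: 0.0000 0.0023 -0.0004
0.94: 0.0000 0.0031 -0.0005
0.96: 0.0000 0.0038 -0.0007
0.98: 0.0001 0.0046 -0.0008
1.00: 0.0001 0.0054 -0.0009
1.02: 0.0001 0.0062 -0.0010
```

Emit:
step_arm --rows "-1 0 0.0007 0 0 0 0;-1 0 0.0015 -0.0002 0 0 0;-1 0 0.0023 -0.0004 0 0 0;-1 0 0.0031 -0.0005 0 0 0;-1 0 0.0038 -0.0007 0 0 0;-1 0 0.0046 -0.0008 0 0 0;-1 0 0.0054 -0.0009 0 0 0;-1 0 0.0062 -0.001 0 0 0"

```text
time: 17.3
tcp_pos: [0.5399, 0.0073, 0.1512]
eef_rot: [[0.01, 0.961, 0.275], [0.007, 0.275, -0.961], [-1.0, 0.012, -0.003]]
ft_force: [-5.4, 2.1, -4.7]
grip_width: 0.016
```

```bash
python3 -c "
from st import *
st(1.02,[1.02+.02*i for i in range(1,9)],'side10')"
```

```text
t 17.3 q 1.024 rad 0.0401 F tan(cw) -4.2 rad 4.0 f [-5.4  2.1 -4.7] w 0.016
green 0
red 34 0.044 cw past pointer 0.961
blue 33 0.0468 cw past pointer 1.892
1.04: 0.0000 0.0007 0.0001
1.06: 0.0000 0.0015 0.0000
1.08: 0.0000 0.0023 -0.0000
1.10: 0.0000 0.0031 -0.0000
1.12: 0.0000 0.0039 -0.0000
1.14: 0.0001 0.0047 -0.0000
1.16: 0.0001 0.0055 -0.0000
1.18: 0.0001 0.0063 0.0000
```

Emit:
step_arm --rows "-1 0 0.0007 0 0 0 0;-1 0 0.0015 0 0 0 0;-1 0 0.0023 0 0 0 0;-1 0 0.0031 0 0 0 0;-1 0 0.0039 0 0 0 0;-1 0 0.0047 0 0 0 0;-1 0 0.0055 0 0 0 0;-1 0 0.0063 0 0 0 0"

```text
time: 18.15
tcp_pos: [0.546, 0.0092, 0.1512]
eef_rot: [[0.01, 0.961, 0.276], [0.007, 0.275, -0.961], [-1.0, 0.012, -0.004]]
ft_force: [-4.8, 2.1, -5.3]
grip_width: 0.0159
```

```bash
python3 -c "
from st import *
st(1.18,[1.18+.02*i for i in range(1,9)],'side11')"
```

```text
t 18.15 q 1.183 rad 0.0402 F tan(cw) -4.2 rad 3.1 f [-4.8  2.1 -5.3] w 0.0159
green 0
red 38 0.0452 cw past pointer 1.14
blue 32 0.0459 cw past pointer 2.051
1.20: 0.0000 0.0007 0.0003
1.22: 0.0000 0.0014 0.0004
1.24: 0.0000 0.0022 0.0004
1.26: 0.0000 0.0030 0.0005
1.28: 0.0000 0.0038 0.0007
1.30: 0.0001 0.0046 0.0008
1.32: 0.0001 0.0054 0.0010
1.34: 0.0001 0.0062 0.0011
```

Emit:
step_arm --rows "-1 0 0.0007 0.0003 0 0 0;-1 0 0.0014 0.0004 0 0 0;-1 0 0.0022 0.0004 0 0 0;-1 0 0.003 0.0005 0 0 0;-1 0 0.0038 0.0007 0 0 0;-1 0 0.0046 0.0008 0 0 0;-1 0 0.0054 0.001 0 0 0;-1 0 0.0062 0.0011 0 0 0"

```text
time: 19.0
tcp_pos: [0.5526, 0.0102, 0.1512]
eef_rot: [[0.011, 0.961, 0.276], [0.008, 0.276, -0.961], [-1.0, 0.013, -0.004]]
ft_force: [0.2, 5.6, -6.6]
grip_width: 0.016
```

```bash
python3 -c "
from st import *
st(1.34,[1.34+.02*i for i in range(1,9)],'side12')"
```

```text
t 19.0 q 1.351 rad 0.0403 F tan(cw) 0.4 rad 5.6 f [ 0.2  5.6 -6.6] w 0.016
green 0
red 45 0.0456 cw past pointer 1.319
blue 35 0.049 cw past pointer 2.236
1.36: 0.0000 0.0003 0.0004
1.38: 0.0000 0.0010 0.0006
1.40: 0.0000 0.0018 0.0008
1.42: 0.0000 0.0026 0.0010
1.44: 0.0000 0.0033 0.0013
1.46: 0.0000 0.0041 0.0016
1.48: 0.0001 0.0049 0.0018
1.50: 0.0001 0.0056 0.0021
```

Emit:
step_arm --rows "-1 0 0.0003 0.0004 0 0 0;-1 0 0.001 0.0006 0 0 0;-1 0 0.0018 0.0008 0 0 0;-1 0 0.0026 0.001 0 0 0;-1 0 0.0033 0.0013 0 0 0;-1 0 0.0041 0.0016 0 0 0;-1 0 0.0049 0.0018 0 0 0;-1 0 0.0056 0.0021 0 0 0"

```text
time: 19.85
tcp_pos: [0.5585, 0.0101, 0.1512]
eef_rot: [[0.01, 0.961, 0.276], [0.008, 0.276, -0.961], [-1.0, 0.012, -0.005]]
ft_force: [-6.8, 5.7, -3.6]
grip_width: 0.0158
```

```bash
python3 -c "
from st import *
st(1.5,[1.5+.02*i for i in range(1,9)],'side13')
cv2.imwrite('pics/c13.png',cv2.resize(cv2.imread('pics/side13.png')[165:275,270:410],None,fx=5,fy=5,interpolation=cv2.INTER_CUBIC))"
```

```text
t 19.85 q 1.496 rad 0.0403 F tan(cw) -7.3 rad 5.0 f [-6.8  5.7 -3.6] w 0.0158
green 1
red 41 0.0467 cw past pointer 1.466
blue 37 0.0464 cw past pointer 2.37
1.52: 0.0000 0.0008 0.0007
1.54: 0.0000 0.0015 0.0010
1.56: 0.0000 0.0022 0.0013
1.58: 0.0000 0.0029 0.0017
1.60: 0.0000 0.0037 0.0020
1.62: 0.0000 0.0044 0.0024
1.64: 0.0000 0.0051 0.0028
1.66: 0.0001 0.0058 0.0032
```

View pics/c13.png

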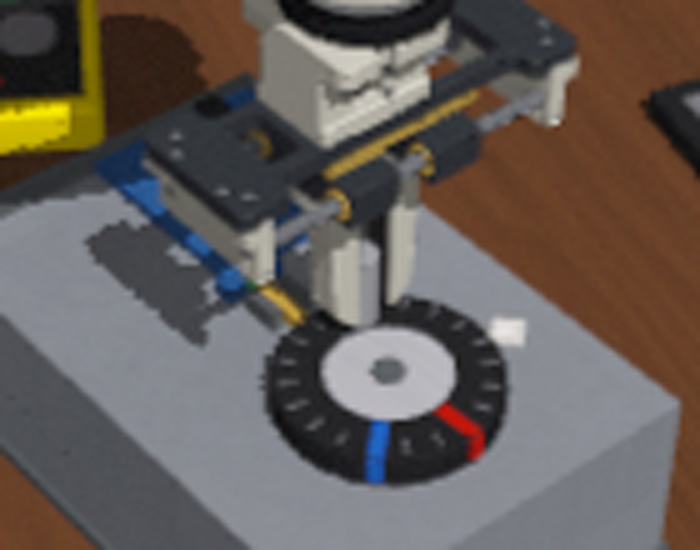

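A green sliver now shows at the bolt tip, around (250,287) in the crop, so the bolt has dropped. One gentle push should confirm the stop.

Emit:
step_arm --rows "-1 0 0.0006 0.0002 0 0 0;-1 0 0.0012 0.0004 0 0 0;-1 0 0.0018 0.0007 0 0 0;-1 0 0.0024 0.001 0 0 0;-1 0 0.0024 0.001 0 0 0"

```text
time: 20.4
tcp_pos: [0.5606, 0.0099, 0.1511]
eef_rot: [[0.008, 0.961, 0.276], [0.008, 0.276, -0.961], [-1.0, 0.01, -0.006]]
ft_force: [-9.8, 4.0, -2.6]
grip_width: 0.0161
```

```bash
python3 -c "
from st import *
st(1.5,[1.5,1.46],'side14')
h=cv2.cvtColor(cv2.imread('pics/side14.png'),cv2.COLOR_BGR2HSV)[218:228,314:328]
print(((h[...,0]>40)&(h[...,0]<85)&(h[...,1]>60)).sum())"
```

```text
t 20.4 q 1.548 rad 0.0404 F tan(cw) -10.3 rad 2.5 f [-9.8  4.  -2.6] w 0.0161
green 1
red 42 0.0468 cw past pointer 1.518
blue 36 0.0455 cw past pointer 2.435
1.50: -0.0000 -0.0020 -0.0004
1.46: -0.0000 -0.0035 -0.0009
4
```

Emit:
step_arm --rows "-1 0 0.0006 0.0003 0 0 0;-1 0 0.0012 0.0005 0 0 0;-1 0 0.0017 0.0008 0 0 0;-1 0 0.0017 0.0008 0 0 0"

```text
time: 20.85
tcp_pos: [0.5617, 0.0097, 0.1511]
eef_rot: [[0.006, 0.961, 0.276], [0.009, 0.276, -0.961], [-1.0, 0.008, -0.007]]
ft_force: [-12.2, 2.8, -1.6]
grip_width: 0.0162
```

```bash
python3 -c "
from st import *
st(1.5,[1.54,1.5],'side15')"
```

```text
t 20.85 q 1.577 rad 0.0405 F tan(cw) -12.5 rad 0.6 f [-12.2   2.8  -1.6] w 0.0162
green 3
red 47 0.0467 cw past pointer 1.553
blue 37 0.0463 cw past pointer 2.457
1.54: -0.0000 -0.0016 -0.0002
1.50: -0.0000 -0.0030 -0.0008
```

The force climbs about 2 N/mm, so this is the springy stop. Next I'll ease off, release and lift.

Emit:
step_arm --rows "-1 0 -0.0015 -0.0003 0 0 0;-1 0 -0.0015 -0.0003 0 0 0;0 0 -0.0015 -0.0003 0 0 0;0 0 -0.0015 -0.0003 0 0 0;0 0 -0.0015 -0.0003 0 0 0;0 -0.02 -0.0015 -0.0003 0 0 0;0 -0.05 -0.0015 -0.0003 0 0 0;0 -0.07 -0.0015 -0.0003 0 0 0"

```text
time: 21.7
tcp_pos: [0.5604, 0.0088, 0.2236]
eef_rot: [[0.009, 0.961, 0.276], [0.008, 0.276, -0.961], [-1.0, 0.011, -0.006]]
ft_force: [0.0, -0.3, 0.2]
grip_width: 0.0464
```

Emit:
step_arm --rows "0 0 0 -0.045 0 0 0;0 0 0 -0.09 0 0 0;0 0 0 -0.09 0 0 0;0 0 -0.05 -0.09 0 0 0;0 0 -0.1 -0.09 0 0 0;0 0 -0.15 -0.09 0 0 0;0 0 -0.2 -0.09 0 0 0;0 0 -0.2 -0.09 0 0 0"

```text
time: 22.5
tcp_pos: [0.3405, 0.0391, 0.2243]
eef_rot: [[0.017, 0.961, 0.275], [0.008, 0.275, -0.961], [-1.0, 0.019, -0.003]]
ft_force: [-0.4, -0.4, 1.3]
grip_width: 0.0465
```

```bash
python3 - <<'E'
from q import *
s=r.observe();print(s["tcp_pos"],s["eef_rot"].round(3).tolist())
t=snap("top","top16");b=snap("side","side16")
for c in("top","side"):
    for l in("hatch_grip","crank_knob"):
        for d in r.tip_of(l,c)[:2]: print(c,l,np.round(d["centre"],1),round(d["p"],2),atz(c,d["centre"],.132 if l[0]=="h" else .147).round(4))
k=np.hstack([t[175:310,235:375],b[165:300,250:390]])[:,:,::-1]
cv2.imwrite("pics/c16.png",cv2.resize(k,None,fx=2.85,fy=2.85,interpolation=cv2.INTER_CUBIC))
E
```

```text
[0.34045883 0.03905633 0.22430048] [[0.017, 0.961, 0.275], [0.008, 0.275, -0.961], [-1.0, 0.019, -0.003]]
top hatch_grip [256.6 233.5] 0.66 [0.5496 0.1548 0.132 ]
top hatch_grip [334.8 233.7] 0.49 [ 0.5533 -0.031   0.132 ]
top crank_knob [318.  232.5] 0.55 [0.5535 0.0083 0.147 ]
side hatch_grip [315.9 195.4] 0.75 [0.5444 0.1383 0.132 ]
side crank_knob [343.2 219.5] 0.47 [0.5635 0.0138 0.147 ]
```

View pics/c16.png

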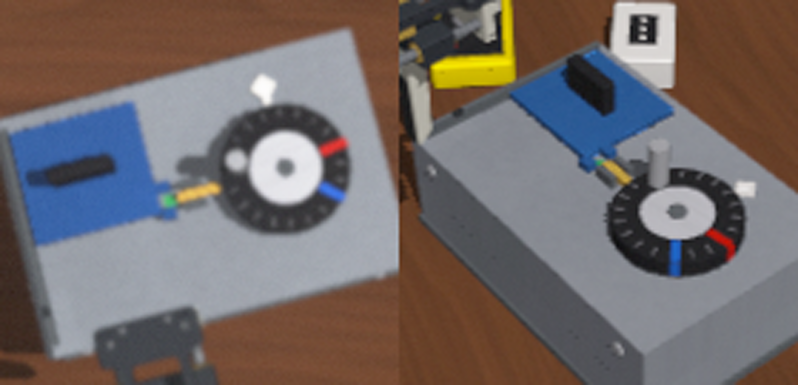

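The picture shows the green flag uncovered at the bolt tip, at (168,200) in the top half. The hatch grip is centred at (88,170) in the top half and the dial rests in its catch. On to the hatch.

Emit:
step_arm --rows "0 0 0.045 -0.0396 0 -0.2 -1;0 0 0.09 -0.0396 0 -0.2 -1;0 0 0.135 -0.0396 0 -0.2 -1;0 0 0.18 -0.0396 0 -0.2 -1;0 0 0.225 -0.0396 0 -0.2 -1;0 0 0.225 -0.0396 0 -0.2 -1;0 0 0.225 -0.0396 0 -0.2 -1;0 0 0.225 -0.0396 0 -0.2 -1"

```text
time: 23.6
tcp_pos: [0.5492, 0.1404, 0.2233]
eef_rot: [[-0.009, 0.961, 0.276], [-0.0, 0.276, -0.961], [-1.0, -0.009, -0.002]]
ft_force: [-0.8, 0.3, 1.5]
grip_width: 0.0462
```

```bash
python3 - <<'E'
from q import *
s=r.observe();R=s["eef_rot"];print(s["tcp_pos"],R.round(4).tolist())
print((R.T@(np.array([.546,.139,.139])-s["tcp_pos"])).round(4))
E
```

```text
[0.54917738 0.14042206 0.22325281] [[-0.0093, 0.961, 0.2762], [-0.0001, 0.2763, -0.9611], [-1.0, -0.009, -0.0025]]
[ 0.0843 -0.0027  0.0007]
```

Emit:
step_arm --rows "0 0.03 -0.0027 0 0 0 0;0 0.06 -0.0027 0 0 0 0;0 0.084 -0.0027 0 0 0 0;0 0.084 -0.0027 0 0 0 0;-1 0.084 -0.0027 0 0 0 0;-1 0.084 -0.0027 0 0 0 0;-1 0.084 -0.0027 0 0 0 0;-1 0.084 -0.0027 0 0 0 0" --force 15

```text
time: 24.4
tcp_pos: [0.5461, 0.1397, 0.1403]
eef_rot: [[-0.008, 0.961, 0.276], [0.0, 0.276, -0.961], [-1.0, -0.008, -0.002]]
ft_force: [0.6, 0.4, -0.8]
grip_width: 0.0191
```

Emit:
step_arm --rows "-1 0 0 0 0 0 0;-1 0 0 0 0 0 0"

```text
time: 24.6
tcp_pos: [0.5462, 0.1398, 0.1404]
eef_rot: [[-0.008, 0.961, 0.276], [0.0, 0.276, -0.961], [-1.0, -0.007, -0.002]]
ft_force: [2.0, 1.4, -2.1]
grip_width: 0.0138
```

Emit:
step_arm --rows "-1 0 -0.002 0 0 0 0;-1 0 -0.004 0 0 0 0;-1 0 -0.006 0 0 0 0;-1 0 -0.006 0 0 0 0"

```text
time: 25.0
tcp_pos: [0.5401, 0.138, 0.1404]
eef_rot: [[-0.008, 0.961, 0.276], [0.0, 0.276, -0.961], [-1.0, -0.008, -0.002]]
ft_force: [-1.5, -1.1, -2.2]
grip_width: 0.0144
```

Emit:
step_arm --rows "-1 0 -0.01 0 0 0 0;-1 0 -0.02 0 0 0 0;-1 0 -0.03 0 0 0 0;-1 0 -0.04 0 0 0 0;-1 0 -0.05 0 0 0 0;-1 0 -0.058 0 0 0 0;-1 0 -0.063 0 0 0 0;-1 0 -0.065 0 0 0 0"

```text
time: 25.8
tcp_pos: [0.477, 0.1197, 0.1405]
eef_rot: [[-0.009, 0.961, 0.276], [-0.0, 0.276, -0.961], [-1.0, -0.008, -0.002]]
ft_force: [4.0, -2.4, -14.9]
grip_width: 0.014
```

Emit:
step_arm --rows "-1 0 -0.001 0 0 0 0;-1 0 -0.002 0 0 0 0;-1 0 -0.003 0 0 0 0;-1 0 -0.003 0 0 0 0"

```text
time: 26.2
tcp_pos: [0.4755, 0.1193, 0.1405]
eef_rot: [[-0.005, 0.961, 0.276], [0.001, 0.276, -0.961], [-1.0, -0.005, -0.002]]
ft_force: [19.1, 2.2, -18.7]
grip_width: 0.014
```

The hatch meets its end stop after about 74 mm. I'll release and withdraw.

Emit:
step_arm --rows "-1 0 0.001 0 0 0 0;0 0 0.001 0 0 0 0;0 0 0.001 0 0 0 0;0 0 0.001 0 0 0 0;0 -0.02 0.001 0 0 0 0;0 -0.05 0.001 0 0 0 0;0 -0.08 0.001 0 0 0 0;0 -0.1 0.001 0 0 0 0"

```text
time: 27.0
tcp_pos: [0.4772, 0.1196, 0.2432]
eef_rot: [[-0.003, 0.961, 0.276], [0.001, 0.276, -0.961], [-1.0, -0.002, -0.002]]
ft_force: [-0.4, -0.5, 0.9]
grip_width: 0.0464
```

Emit:
step_arm --rows "0 0 -0.05 -0.02 0 0 0;0 0 -0.1 -0.04 0 0 0;0 0 -0.1 -0.09 0 0 0;0 0 -0.1 -0.13 0 0 0;0 0 -0.1 -0.17 0 0 0;0 0 -0.1 -0.2 0 0 0;0 0 -0.1 -0.2 0 0 0;0 0 -0.1 -0.2 0 0 0"

```text
time: 27.8
tcp_pos: [0.3256, 0.2845, 0.244]
eef_rot: [[-0.003, 0.961, 0.278], [0.001, 0.278, -0.961], [-1.0, -0.002, -0.002]]
ft_force: [0.7, 0.2, -0.5]
grip_width: 0.0467
```

```bash
python3 - <<'E'
from q import *
s=r.observe();print(s["tcp_pos"],s["ft_force"])
t=snap("top","top17");b=snap("side","side17")
k=np.hstack([t[175:310,235:375],b[165:300,250:390]])[:,:,::-1]
cv2.imwrite("pics/c17.png",cv2.resize(k,None,fx=2.85,fy=2.85,interpolation=cv2.INTER_CUBIC))
E
```

```text
[0.32557474 0.28448226 0.24402526] [ 0.70931553  0.19571557 -0.49742225]
```

View pics/c17.png

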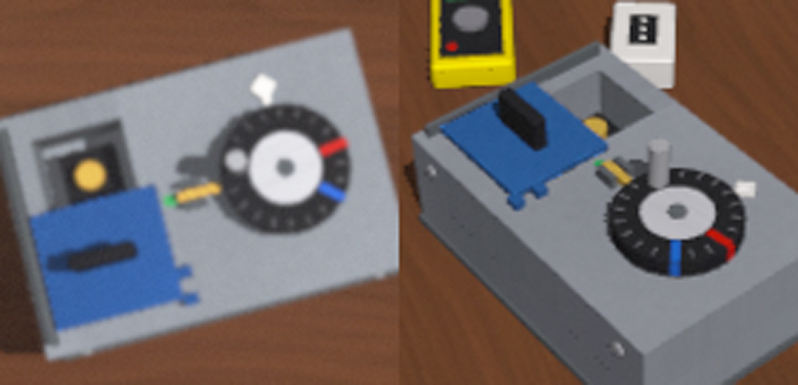

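The hatch is open with its grip moved from (88,170) to (108,256), about 74 mm. The dial is unchanged and the gripper is clear, so I'll hand in.

```bash
python3 - <<'E'
from h import *
g=lambda u:atz("top",np.array(u)/2.85-.5+[235,175],.149)
print(np.linalg.norm(g((108,256))-g((88,170))))
print(r.close_job())
E
```

```text
0.07255360051576433
the job is handed in; nothing more can be done
None
```

The lockbox is open and the job is handed in, at about 28 s on the robot's clock. I could not see a verdict, so the results below are my own measurements.

- **Red:** I turned the dial clockwise to red's second pass and paused there. The gripper position gave 6.31 rad. The camera read 0.06 rad lower than the gripper just before the last small correction, so about 6.25.
- **Blue:** I turned back to blue's second pass and paused. The gripper gave -0.86 rad and the camera put blue at the pointer, i.e. about -0.90.
- **Catch:** I turned clockwise in small steps. The green flag appeared at about 1.5 rad. The load at the knob then rose about 2 N/mm to a peak of 12.5 N at 1.58 rad, so I eased off and released.
- **Hatch:** It slid freely to its stop, with about 19 N at the stop. Travel was 74 mm by the arm and 73 mm by the camera, against the 68 mm needed. I let go and moved clear.

In the last picture the hatch is open and the dial still sits in its catch. The multimeter and adapter show no sign of having moved. I did not re-measure the other bystanders, but the arm never worked near them at table height. The camera and gripper angles disagreed by up to 0.08 rad throughout. That is inside the tolerance, so no check failed.

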